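# Load the saw's feed magazine and open its blast gate

### The job

Get the trim saw ready: slide the red grip of the hold-down bar fully back to its end stop, take the short piece left over from the last job out of the feed magazine and lay it down on the bench, lay every 120 mm blank on the bench flat on the magazine's floor, side by side and straight across between the two lips, then slide the bar fully home over them again. Also slide the yellow grip of the dust port's blast gate fully open to its end stop, at any time in the job. Of the blanks on the bench, leave the shorter and the longer one lying there, and do not disturb the tools and other things around.

Things in the scene. Friction and masses are not known exactly. Their poses are not given: they have to be found in the camera images.
- blank1: a 120 mm long hardwood blank, 30 x 30 mm in section, about 80 g, the length to be loaded (3 to 5 of the five are on the bench, the others are absent); origin at its centre (15 mm above the bench as it lies), x along its length, z up
- blank2: a 120 mm long hardwood blank, 30 x 30 mm in section, about 80 g, the length to be loaded (3 to 5 of the five are on the bench, the others are absent); origin at its centre (15 mm above the bench as it lies), x along its length, z up
- blank3: a 120 mm long hardwood blank, 30 x 30 mm in section, about 80 g, the length to be loaded (3 to 5 of the five are on the bench, the others are absent); origin at its centre (15 mm above the bench as it lies), x along its length, z up
- blank4: a 120 mm long hardwood blank, 30 x 30 mm in section, about 80 g, the length to be loaded (3 to 5 of the five are on the bench, the others are absent); origin at its centre (15 mm above the bench as it lies), x along its length, z up
- blank5: a 120 mm long hardwood blank, 30 x 30 mm in section, about 80 g, the length to be loaded (3 to 5 of the five are on the bench, the others are absent); origin at its centre (15 mm above the bench as it lies), x along its length, z up
- short: look-alike blank of the wrong length, 95 mm long, 30 x 30 mm in section; origin at its centre (15 mm above the bench as it lies), x along its length
- long: look-alike blank of the wrong length, 145 mm long, 30 x 30 mm in section; origin at its centre (15 mm above the bench as it lies), x along its length
- leftover: 95 mm blank, 30 x 30 mm in section, left in the magazine by the last job, lying on the tray floor under the hold-down bar; to be taken out and laid on the bench; origin at its centre, x along its length
- magazine: feed magazine, a fixed wooden tray, 150 mm along its x, 324 mm along y; origin: centre of underside. Floor 10 mm above the bench; two dark lips along y, 12 mm above the floor, are 130 mm apart, so blanks lie along x. No partitions: room for five side by side, about 52 mm apart in y. Aluminium side rails 44 mm high, inner faces at y = +-146 mm, x from -75 to 185 mm, carry the hold-down bar
- retainer (a joint): slide of the hold-down bar along the magazine's x: 0 = fully home, bar above the middle of the tray (x = 0); 0.100 m = fully back at its end stop, bar at x = 100 mm, beyond the tray. Friction about 3 N, stays where left. Steel bar 22 mm wide along x, 324 mm long along y, 46 to 58 mm above the bench, 6 mm above the tops of loaded blanks
- retainer_grip (a point): grip point in the red block on the middle of the hold-down bar, 82 mm above the bench; the block is 22 mm thick along the magazine's x, 50 mm wide along y and stands from 58 to 100 mm above the bench
- port: the green dust-extraction port, a fixed steel box 190 mm along its x, 110 mm along its y, 50 mm high; origin at the centre of its underside. Its round suction mouth (72 mm) is in the top at x = -45 mm, under the blast-gate plate. Two 10 mm high guide strips run along the edges of the top
- gate (a joint): slide of the blast gate along the port's x: 0 = shut over the mouth, 0.090 m = fully open at its end stop. Friction about 3 N, stays where it is left
- gate_grip (a point): grip point in the yellow block on the blast-gate plate, 81 mm above the bench; the block is 18 mm thick along the port's x, 50 mm wide along y and stands from 57 to 98 mm above the bench
- tape: yellow tape measure, 66 x 36 x 34 mm, lying among the blanks, not part of the job; origin at the middle of its underside, the 66 mm along its x
- glue: white glue bottle, 60 mm across, 160 mm tall; not part of the job; origin at its underside
- mug: blue mug, 80 mm across, 90 mm tall; not part of the job; origin at its underside
- hammer: hammer lying on the bench, handle along its x; not part of the job; origin at its underside
- brush: bench brush lying on the bench, handle along its x; not part of the job; origin at its underside
- square: joiner's square lying flat, dark stock 100 mm, steel blade 150 mm along its x; not part of the job; origin at its underside
Things that resemble listed ones, but are neither listed nor needed, are in the scene too. Leave any grey look-alike of the blank1 alone. What is shaped like the short but purple is not meant.

How it is judged:
By the outcome, as a careful person would: the job done as asked, in the order asked, and still so for the second after the job is handed in, with the robot touching nothing.
Of blank1, blank2, blank3, blank4, blank5 only 3 to 5 are there at a start; the rules pass over those that are not, and their reading is None.
At some moment in a run one of blank1, blank2, blank3, blank4, blank5 may be knocked a few centimetres aside while the robot is not near it.
Once in a run the grip may slacken for a moment while it holds something.
It also fails if it takes over 210 s, if anything falls off the work surface, if the arm or the gripper's body presses on something with over 40 N, if the wrist force passes 120 N, or if a joint passes its speed limit or range.

### The arm

A 6-joint arm with a two-finger parallel gripper is mounted at the origin on the work surface. World frame = base frame: x ahead of the robot, y to its left, z up, the work surface at z = 0. Lengths are in mm, angles in rad, forces in N, time in s.
With the tool pointing down it reaches from about 400 to 925 mm from the base axis. Payload 12.5 kg.
Tool frame: the origin (TCP) lies midway between the tips of the shut fingers; the grasp point (between the pads) lies 19 mm behind it; z points along the fingers, y is the line along which they close (so a half turn about z gives the same grasp; the last joint's range is limited). The gripper opens to 95 mm and grips with 3 to 60 N. Pads are 20 mm wide; open, the fingers measure 119 mm over their backs; the gripper's body (75 mm by 180 mm) begins 59 mm behind the grasp point.
Start: joints at [1.042, 0.491, 1.559, -0, 1.092, -0.106], TCP at [256.433, 569.99, 214.661] pointing down, gripper open.
Joint ranges: [-3.1, 3.1], [-0.84, 2.19], [0.05, 2.79], [-1.13, 4.28], [0.06, 2.93], [-2.69, 2.69]. Speed limits (rad/s): [2.22, 2.22, 2.79, 3.14, 3.14, 3.14].

### API

Orientations are given as a 3x3 rotation matrix whose columns are the frame's x, y, z axes.
In Python, from bench import env, snapshot, calibration, spot_in, landmark_of gives the robot as it stands.
- The arm moves only by the tool jog_arm, never from a script. Its argument "steps" is one flat list of numbers, 7 for each row, row after row: the shift along the tool's x, y, z as a fraction of full scale, then the turn, a rotation vector about the tool's x, y, z as a fraction of full scale, then the closure, from -1 (fully open) to 1 (shut). A call has 1 to 12 rows; each row is the pose to reach, as a shift and turn from the pose commanded when the call began, along the tool's axes at that moment; what a row does not reach only later rows make up. Full scale, the value 1, is 0.5 m for a shift and pi/2 rad for a turn. A row lasts 1/8 s, in which the tool goes at most 62.5 mm and 10.7 degrees, less where a joint would pass 70% of its speed; a pose out of reach is approached as far as the arm can. A call with a number of a shift or a turn outside -1 to 1 is refused whole. A call with a gripper value outside its range is refused whole. The fingers move at their own pace and stop on an object; "force" is the grip in N (left out, the last holds). Time passes only in rows, so rows that repeat a pose let the fingers close. It gives the time, the measured TCP pose, the force, the opening and the grip force at its end, in the units of the state.
- env.get_state(): the state, without advancing time (a new reading comes with each control period).
- snapshot(name): name is "scene" or "top" or "wrist"; returns (picture, depth): 384x512x3 uint8, red, green, blue; 384x512 float32, mm along the optical axis (not along the pixel's ray), 0 where there is no reading.
- calibration(name): a dict with "K" (3x3 intrinsics, pixels), "origin" and "orientation" of the camera in the world; the wrist camera has in their place "mount" (4x4, takes a point from camera to tool coordinates, whose origin is the TCP and whose axes are the flange's). Camera axes: x right, y down, z forward; pixel columns grow to the right and rows downward; lengths in mm; the calibration is good to about 2 mm. A picture is of the moment at which its call begins: read the wrist's pose just before it. calibration takes no time and is no camera call.
- env.sign_off(): hands the job in; it is judged then, once.
Trained networks look in the newest picture that a camera, given by its name, has taken for a name from the list of things; names that differ only in an ending like _2 or _b are one class to them, and where a whole thing is asked for, a point or a joint stands for the part that bears it (a point fixed in the world has none). Each returns a list of dicts, best first, with "confidence" (0 to 1); they miss things now and then, are a little off and sometimes report something else, mostly with a low value. They report only what shows in the picture. A call takes as long as a camera call. They do not tell look-alikes from the thing itself.
- spot_in(label, camera): "rect" ([centre column, centre row, width, height] as shares, 0 to 1, of the picture: columns of its width, rows of its height, round what is visible of it).
- landmark_of(label, camera): "xy" ([column, row] as shares, 0 to 1, of the picture: columns of its width, rows of its height: a listed point, or the origin of a listed thing).
The state is a dict: "time": time; "joint_positions": joint angles; "qvel": joint speeds; "effort": joint torques, N m; "ee_pos": TCP position; "eef_rot": TCP orientation; "force": force on the tool from outside, world axes, zero at the start; "ft_torque": the same for the moment, N m; "grip_width": finger opening in mm; "gripper_force": force on a finger pad.
Only numpy, scipy, OpenCV 4.12 (cv2) and the standard library are available. Lean on these libraries where they do the work, as an engineer would, in place of code of your own. Each camera call takes 0.05 s, during which the arm holds its last target. There are 200 camera calls.

## Working session

There is one attempt and no reset: what is moved stays moved. The work goes in short steps, Python scripts to look and compute and a tool call to move; the robot and the scene stay as the last step left them, time stands still between calls to the robot, and variables do not carry over. Pictures are saved under pics/ and viewed, at most 14 in all, crops included, and the job is handed in when it is done.

Besides the shell and the picture viewer there is one more tool, called by a JSON object that holds its "api" and its "payload". jog_arm: Moves the arm, as the interface text tells. Shift numbers are shares of 0.5 m and turn numbers shares of pi/2 rad, none past 1 either way. Its arguments: {"type":"object","properties":{"steps":{"type":"array"},"force":{"type":"number"}},"required":["steps"]}

```bash
ls; mkdir -p pics; cat > h.py <<'E'
import numpy as np, cv2
from bench import env, snapshot, calibration, spot_in, landmark_of
def cam(name):
    c=calibration(name); K=np.array(c["K"])
    if name=="wrist":
        s=env.get_state(); M=np.array(c["mount"]); R=np.array(s["eef_rot"]).reshape(3,3)
        return K, R@M[:3,:3], R@M[:3,3]+np.array(s["ee_pos"])
    return K,np.array(c["orientation"]).reshape(3,3),np.array(c["origin"])
def cloud(name):
    K,R,o=cam(name); rgb,d=snapshot(name)
    v,u=np.mgrid[:384,:512]
    P=np.stack([(u-K[0,2])/K[0,0]*d,(v-K[1,2])/K[1,1]*d,d],-1)@R.T+o
    P[d==0]=np.nan
    return rgb,P
def save(rgb,n,s=1.5): cv2.imwrite(f"pics/{n}.png",cv2.resize(rgb[:,:,::-1],None,fx=s,fy=s))
E
python3 - <<'E'
from h import *
for n in("top","scene"):
    rgb,P=cloud(n); save(rgb,n); np.save(n+"P.npy",P); np.save(n+"C.npy",rgb)
    K,R,o=cam(n); print(n,o.round(),R.round(2).tolist(),K[0,0])
    if n=="top":
        for l in("blank1","short","long","leftover","magazine","retainer_grip","port","gate_grip","tape"):
            for r in landmark_of(l,n)[:9]:
                u,v=r["xy"][0]*512,r["xy"][1]*384
                print(l,round(r["confidence"],2),round(u),round(v),P[min(int(v),383),min(int(u),511)].round())
s=env.get_state();print(s["time"],s["ee_pos"],np.array(s["eef_rot"]).round(3).tolist(),s["force"])
E
```

```text
pics
top [3.920e+02 1.000e+00 1.336e+03] [[0.01, -0.99, 0.12], [-1.0, -0.01, -0.0], [0.0, -0.12, -0.99]] 390.88308072178796
blank1 0.9 311 163 [ 662. -202.   33.]
blank1 0.69 288 162 [ 665. -121.   28.]
blank1 0.68 315 117 [ 821. -214.   29.]
blank1 0.54 262 216 [476. -34.  34.]
short 0.81 308 216 [ 479. -192.   30.]
short 0.61 239 165 [648.  45.  34.]
short 0.57 309 256 [ 346. -191.   29.]
long 0.57 239 163 [660.  46.  29.]
leftover 0.49 188 195 [546. 213.  44.]
magazine 0.68 162 206 [507. 305.  12.]
magazine 0.31 263 215 [480. -38.  31.]
retainer_grip 0.82 159 194 [537. 295. 104.]
port 0.75 364 232 [ 427. -367.   55.]
gate_grip 0.86 368 240 [ 404. -371.   97.]
tape 0.6 262 170 [635. -33.  38.]
scene [1560. -630.  931.] [[0.55, 0.47, -0.69], [0.83, -0.34, 0.44], [-0.02, -0.82, -0.58]] 423.9007936761182
0.55 [256.4423377  569.99821851 214.65264887] [[-0.912, 0.41, 0.0], [0.41, 0.912, 0.0], [-0.0, 0.0, -1.0]] [ 0.66405363  0.01101888 -0.36268876]
```

View pics/top.png

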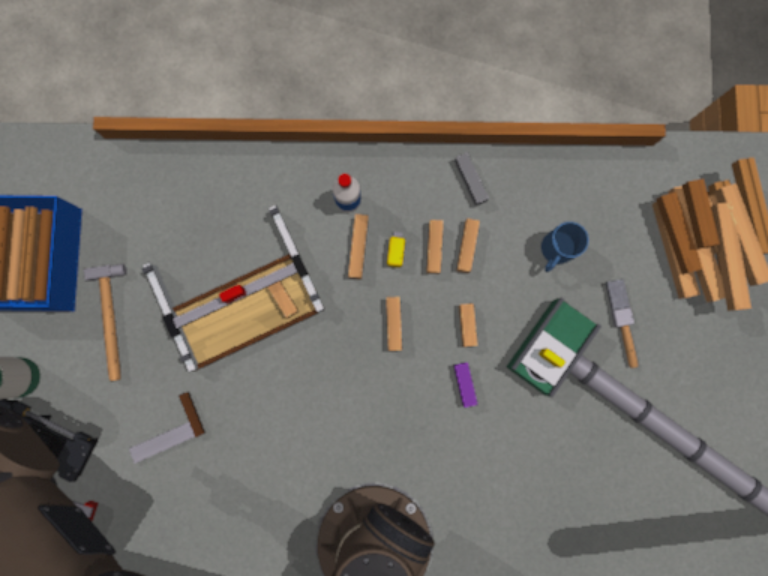

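View pics/scene.png

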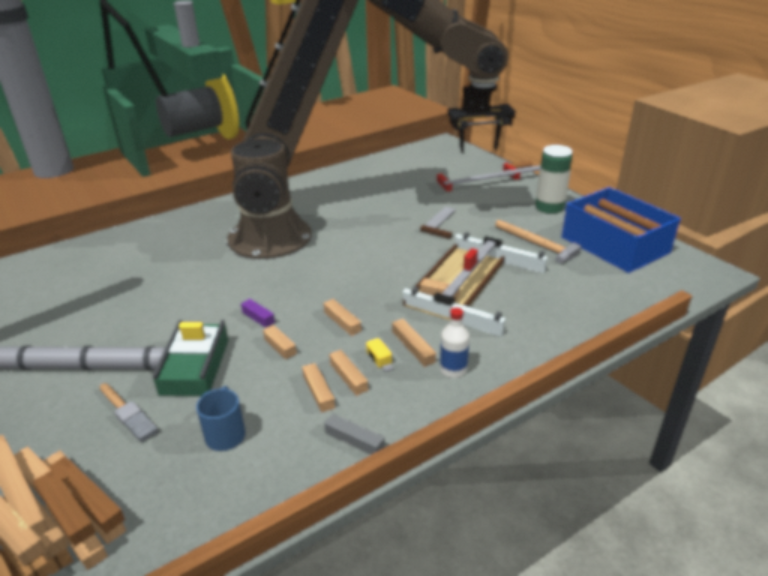

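The top view shows the tray at lower left (px 245,315) with the leftover at (283,300), and the bar's red grip at (232,293). The 120 mm blanks look to be at (435,246), (468,246) and (394,324). The long one is at (357,246), the short at (468,325), the port gate at (552,357), and there are purple and grey decoys. Next I'll measure these.

```bash
cat >> h.py <<'E'
def rects(P,rgb,zlo,zhi,mask=None,minpx=40):
    m=(P[...,2]>zlo)&(P[...,2]<zhi)
    if mask is not None: m&=mask
    n,lab=cv2.connectedComponents(m.astype(np.uint8),connectivity=4)
    out=[]
    for i in range(1,n):
        q=P[lab==i]
        if len(q)<minpx: continue
        (c,s,a)=cv2.minAreaRect(q[:,:2].astype(np.float32))
        if s[0]<s[1]: s=s[::-1]; a+=90
        vu=np.argwhere(lab==i).mean(0)
        out.append((np.round(c,1),np.round(s,1),round((a+90)%180-90,1),round(float(np.median(q[:,2])),1),vu[::-1].round(),rgb[lab==i].mean(0).round()))
    return out
def wood(rgb):
    h=cv2.cvtColor(rgb,cv2.COLOR_RGB2HSV); return (h[...,0]>5)&(h[...,0]<22)&(h[...,1]>80)
def hue(rgb,a,b,s=150,v=80):
    h=cv2.cvtColor(rgb,cv2.COLOR_RGB2HSV); return (h[...,0]>=a)&(h[...,0]<=b)&(h[...,1]>s)&(h[...,2]>v)
E
python3 - <<'E'
from h import *
P=np.load("topP.npy");rgb=np.load("topC.npy")
def show(t,L):
    for r in L:
        if 80<r[4][0]<430 and 120<r[4][1]<300: print(t,*r)
show("wood",rects(P,rgb,18,50,wood(rgb)))
show("red",rects(P,rgb,85,115,hue(rgb,0,6)|hue(rgb,174,180),10))
show("yel",rects(P,rgb,85,110,hue(rgb,22,35),10))
show("bar/rail",rects(P,rgb,35,70,None,100))
show("tray",rects(P,rgb,4,16,hue(rgb,10,30,60),200))
E
```

```text
wood [653.1  43.1] [144.5  29. ] -5.2 30.5 [239. 164.] [181. 133.  90.]
wood [ 659.  -206.6] [121.2  28.8] -10.7 29.9 [312. 163.] [182. 134.  91.]
wood [ 655.1 -130.7] [120.1  28.9] -3.9 30.2 [290. 164.] [183. 135.  91.]
wood [566.  327.6] [286.   11.8] -63.7 22.3 [154. 189.] [91. 61. 40.]
wood [528.4 208.4] [80.8 32.5] 30.4 40.0 [189. 200.] [180. 133.  89.]
wood [478.8 -39.8] [118.5  29.1] 3.0 30.5 [263. 216.] [184. 136.  93.]
wood [ 477.5 -205.5] [91.7 30.2] 3.1 30.1 [312. 216.] [190. 140.  94.]
wood [433.2 283.3] [253.1  10.1] -63.9 22.7 [166. 228.] [85. 53. 34.]
wood [ 417.1 -571.4] [54.6 13.5] 8.3 20.5 [421. 236.] [165. 121.  82.]
red [534.2 308.7] [49.3 22.3] -61.9 99.6 [154. 195.] [154.  14.  12.]
yel [ 406.  -372.4] [44.8 16.7] 55.1 97.4 [369. 238.] [188. 176.  12.]
bar/rail [605.1 185.8] [230.1 185.9] -17.4 47.8 [190. 183.] [149. 134. 126.]
bar/rail [482.3 449.2] [221.2 176.8] 66.8 54.9 [120. 211.] [132. 129. 133.]
bar/rail [ 280.8 -598.9] [620.2 191. ] 54.1 49.6 [411. 261.] [112. 119. 119.]
tray [487.8 289.8] [289.1  93.5] -63.7 10.5 [163. 213.] [178. 147.  96.]
```

```bash
cat >> h.py <<'E'
def plan(*wps):
    "wps: (x,y,z,yaw of tool y in deg) -> rows relative to present pose"
    s=env.get_state(); R=np.array(s["eef_rot"]); p=np.array(s["ee_pos"])
    a0=np.degrees(np.arctan2(R[1,1],R[0,1])); a=a0
    for x,y,z,t in wps:
        j1=np.degrees(np.arctan2(y,x)); t=(t-j1+90)%180-90+j1
        d=R.T@(np.array([x,y,z])-p)/500
        print("shift",d.round(4),"turn z",round(-((t-a0+180)%360-180)/90,4), "rows",max(np.abs(np.linalg.norm(d)*500/62.5),abs(t-a0)/10.7).round(1))
    # tilt correction
    print("tilt",(-R[:2,2]*180/np.pi).round(2),"t",round(s["time"],2))
def world(d):
    R=np.array(env.get_state()["eef_rot"]); return (R.T@np.array(d)/500).round(4)
E
python3 - <<'E'
from h import *
plan((534,308.5,130,26.3),(534,308.5,63,26.3))
E
```

```text
shift [-0.7208 -0.2492  0.1693] turn z 0.4386 rows 6.2
shift [-0.7208 -0.2492  0.3033] turn z 0.4386 rows 6.6
tilt [-0. -0.] t 0.55
```

{"api": "jog_arm", "payload": {"steps": [-0.721, -0.249, 0.169, 0, 0, 0.439, -0.2, -0.721, -0.249, 0.169, 0, 0, 0.439, -0.2, -0.721, -0.249, 0.169, 0, 0, 0.439, -0.2, -0.721, -0.249, 0.169, 0, 0, 0.439, -0.2, -0.721, -0.249, 0.169, 0, 0, 0.439, -0.2, -0.721, -0.249, 0.169, 0, 0, 0.439, -0.2, -0.721, -0.249, 0.169, 0, 0, 0.439, -0.2, -0.721, -0.249, 0.169, 0, 0, 0.439, -0.2, -0.721, -0.249, 0.169, 0, 0, 0.439, -0.2]}}

```text
time: 1.68
ee_pos: [533.2, 309.7, 130.6]
eef_rot: [[-0.444, 0.896, 0.0], [0.896, 0.444, 0.0], [0.0, 0.0, -1.0]]
force: [-0.1, -0.7, 0.7]
grip_width: 57.0
gripper_force: 0.0
```

```bash
python3 - <<'E'
from h import *
rgb,P=cloud("wrist"); save(rgb,"w1")
for r in rects(P,rgb,90,110,hue(rgb,0,6)|hue(rgb,174,180),30): print(*r)
print(env.get_state()["ee_pos"],env.get_state()["grip_width"])
plan((534,308.5,63,26.3))
E
```

```text
[536.  311.8] [48.8 20.3] -64.1 99.6 [261. 212.] [198.  52.  36.]
[533.14303599 309.84832063 130.65155044] 57.100577466216684
shift [-0.0032  0.0003  0.1353] turn z 0.0007 rows 1.1
tilt [-0.02 -0.02] t 1.73
```

View pics/w1.png

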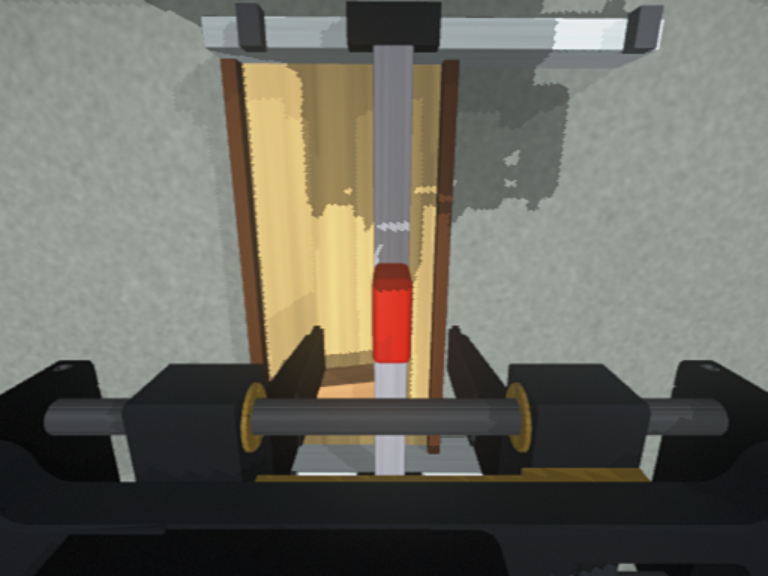

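The wrist view has the red block at (392,315), centred between the fingers, and the leftover at (345,390). I'll go down and grip.

{"api": "jog_arm", "payload": {"steps": [-0.003, 0.0, 0.09, 0, 0, 0, -0.2, -0.003, 0.0, 0.135, 0, 0, 0, -0.2, -0.003, 0.0, 0.135, 0, 0, 0, -0.2, -0.003, 0.0, 0.135, 0, 0, 0, 1, -0.003, 0.0, 0.135, 0, 0, 0, 1, -0.003, 0.0, 0.135, 0, 0, 0, 1, -0.003, 0.0, 0.135, 0, 0, 0, 1, -0.003, 0.0, 0.135, 0, 0, 0, 1], "force": 20}}

```text
time: 2.72
ee_pos: [535.4, 307.5, 63.3]
eef_rot: [[-0.442, 0.897, 0.002], [0.897, 0.442, 0.001], [0.0, 0.002, -1.0]]
force: [2.2, 1.7, 5.0]
grip_width: 22.0
gripper_force: 20.0
```

{"api": "jog_arm", "payload": {"steps": [0, 0.03, 0, 0, 0, 0, 1, 0, 0.06, 0, 0, 0, 0, 1, 0, 0.09, 0, 0, 0, 0, 1, 0, 0.11, 0, 0, 0, 0, 1, 0, 0.12, 0, 0, 0, 0, 1, 0, 0.126, 0, 0, 0, 0, 1, 0, 0.126, 0, 0, 0, 0, 1]}}

```text
time: 3.6
ee_pos: [591.6, 335.0, 63.3]
eef_rot: [[-0.442, 0.897, 0.001], [0.897, 0.442, 0.0], [-0.0, 0.001, -1.0]]
force: [0.9, 0.6, 5.9]
grip_width: 22.3
gripper_force: 20.0
```

{"api": "jog_arm", "payload": {"steps": [0, 0.004, 0, 0, 0, 0, 1, 0, 0.008, 0, 0, 0, 0, 1, 0, 0.012, 0, 0, 0, 0, 1, 0, 0.015, 0, 0, 0, 0, 1, 0, 0.015, 0, 0, 0, 0, 1]}}

```text
time: 4.22
ee_pos: [597.7, 338.0, 63.2]
eef_rot: [[-0.442, 0.897, -0.001], [0.897, 0.442, -0.0], [-0.0, -0.001, -1.0]]
force: [-3.9, -2.5, 8.2]
grip_width: 22.2
gripper_force: 20.0
```

{"api": "jog_arm", "payload": {"steps": [0, 0.003, 0, 0, 0, 0, 1, 0, 0.006, 0, 0, 0, 0, 1, 0, 0.006, 0, 0, 0, 0, 1]}}

```text
time: 4.6
ee_pos: [597.7, 338.1, 63.1]
eef_rot: [[-0.443, 0.897, -0.007], [0.897, 0.443, -0.004], [-0.0, -0.008, -1.0]]
force: [-17.1, -10.7, 16.5]
grip_width: 21.9
gripper_force: 20.0
```

{"api": "jog_arm", "payload": {"steps": [0, -0.006, 0, 0, 0, 0, 1, 0, -0.006, 0, 0, 0, 0, 0.1, 0, -0.006, 0, 0, 0, 0, 0.1, 0, -0.006, 0, 0, 0, 0, 0.1, 0, -0.006, -0.1, 0, 0, 0, 0.1, 0, -0.006, -0.2, 0, 0, 0, 0.1, 0, -0.006, -0.3, 0, 0, 0, 0.1, 0, -0.006, -0.3, 0, 0, 0, 0.1]}}

```text
time: 5.6
ee_pos: [599.2, 339.0, 216.9]
eef_rot: [[-0.443, 0.897, 0.006], [0.897, 0.443, 0.003], [-0.0, 0.007, -1.0]]
force: [0.9, 0.3, -0.2]
grip_width: 42.9
gripper_force: 0.0
```

```bash
python3 - <<'E'
from h import *
rgb,P=cloud("top"); save(rgb,"top2")
s=env.get_state(); print(s["ee_pos"],s["grip_width"])
for r in rects(P,rgb,18,50,wood(rgb))+rects(P,rgb,85,115,hue(rgb,0,6)|hue(rgb,174,180),10):
    if 130<r[4][0]<330 and 120<r[4][1]<300: print(*r)
E
```

```text
[598.35713241 338.60074415 214.21277696] 42.699188522045745
[654.1  43.1] [146.5  28.9] -5.0 30.4 [239. 164.] [201. 149. 101.]
[ 658.6 -206.8] [119.9  29.6] -10.5 30.4 [312. 163.] [203. 150. 102.]
[ 655.1 -130.8] [119.6  28.5] -2.8 30.4 [290. 164.] [204. 151. 102.]
[586.2 286.2] [193.6  11.3] -63.6 22.8 [167. 183.] [96. 66. 43.]
[534.8 212.7] [95.4 30.4] 33.0 40.1 [188. 198.] [205. 152. 102.]
[478.7 -39.7] [118.  29.] 3.1 30.3 [263. 216.] [205. 152. 104.]
[ 477.6 -205.8] [92.5 29.1] 4.7 30.1 [312. 216.] [209. 156. 105.]
[480.7 185.5] [104.7   9. ] -63.9 22.5 [195. 214.] [91. 58. 37.]
[598. 329.] [27.8 21. ] -58.3 99.7 [149. 176.] [166.  15.  13.]
```

View pics/top2.png

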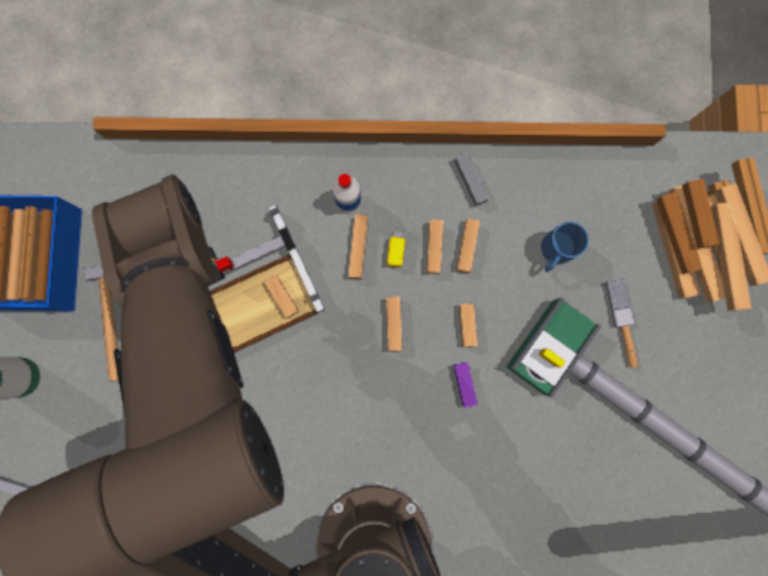

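The view shows the bar fully back, and the leftover free of it at px (281,297), centred at world (535,213) with its axis at 33°. Picking it up next.

```bash
python3 - <<'E'
from h import *
plan((536,213.5,100,123),(536,213.5,15,123))
E
```

```text
shift [-0.1692 -0.2233  0.2278] turn z 0.9252 rows 7.8
shift [-0.1692 -0.2238  0.3978] turn z 0.9252 rows 7.8
tilt [-0.16 -0.07] t 5.65
```

{"api": "jog_arm", "payload": {"steps": [-0.169, -0.223, 0.1, 0, 0, 0.925, -0.25, -0.169, -0.223, 0.1, 0, 0, 0.925, -0.25, -0.169, -0.223, 0.1, 0, 0, 0.925, -0.25, -0.169, -0.223, 0.1, 0, 0, 0.925, -0.25, -0.169, -0.223, 0.1, 0, 0, 0.925, -0.25, -0.169, -0.223, 0.1, 0, 0, 0.925, -0.25, -0.169, -0.223, 0.1, 0, 0, 0.925, -0.25, -0.169, -0.223, 0.1, 0, 0, 0.925, -0.25, -0.169, -0.223, 0.22, 0, 0, 0.925, -0.25, -0.169, -0.223, 0.3, 0, 0, 0.925, -0.25, -0.169, -0.223, 0.3, 0, 0, 0.925, -0.25]}}

```text
time: 7.02
ee_pos: [533.3, 212.7, 59.3]
eef_rot: [[0.839, 0.545, -0.007], [0.545, -0.839, -0.002], [-0.007, -0.002, -1.0]]
force: [0.1, 0.0, 0.8]
grip_width: 59.1
gripper_force: 0.0
```

```bash
python3 - <<'E'
from h import *
plan((536,213.5,15,123),(536,213.5,140,123))
s=env.get_state();print(s["ee_pos"],s["grip_width"])
E
```

```text
shift [0.0059 0.0017 0.0886] turn z 0.0002 rows 0.7
shift [ 0.0042  0.0012 -0.1614] turn z 0.0002 rows 1.3
tilt [0.4  0.11] t 7.03
[533.34310781 212.68831606  59.32913202] 59.10675180952511
```

{"api": "jog_arm", "payload": {"steps": [0, 0, 0.05, 0, 0, 0, -0.25, 0, 0, 0.087, 0, 0, 0, -0.25, 0, 0, 0.087, 0, 0, 0, -0.25, 0, 0, 0.087, 0, 0, 0, 1, 0, 0, 0.087, 0, 0, 0, 1, 0, 0, 0.087, 0, 0, 0, 1, 0, 0, 0.087, 0, 0, 0, 1, 0, 0, 0.0, 0, 0, 0, 1, 0, 0, -0.1, 0, 0, 0, 1, 0, 0, -0.16, 0, 0, 0, 1, 0, 0, -0.16, 0, 0, 0, 1], "force": 30}}

```text
time: 8.4
ee_pos: [536.2, 213.5, 144.7]
eef_rot: [[0.839, 0.545, 0.004], [0.545, -0.839, 0.001], [0.004, 0.001, -1.0]]
force: [-1.4, 0.0, -1.2]
grip_width: 29.9
gripper_force: 30.0
```

```bash
python3 - <<'E'
from h import *
plan((465,48,140,123),(465,48,7,123))
E
```

```text
shift [-0.2998  0.2     0.0085] turn z 0.0002 rows 2.9
shift [-0.3008  0.1997  0.2745] turn z 0.0002 rows 3.6
tilt [-0.23 -0.07] t 8.4
```

{"api": "jog_arm", "payload": {"steps": [-0.3, 0.2, 0, 0, 0, 0, 1, -0.3, 0.2, 0, 0, 0, 0, 1, -0.3, 0.2, 0, 0, 0, 0, 1, -0.3, 0.2, 0, 0, 0, 0, 1, -0.3, 0.2, 0.1, 0, 0, 0, 1, -0.3, 0.2, 0.2, 0, 0, 0, 1, -0.3, 0.2, 0.235, 0, 0, 0, 1, -0.3, 0.2, 0.24, 0, 0, 0, 1, -0.3, 0.2, 0.24, 0, 0, 0, 1, -0.3, 0.2, 0.24, 0, 0, 0, 1]}}

```text
time: 9.65
ee_pos: [464.5, 47.9, 23.4]
eef_rot: [[0.838, 0.545, 0.001], [0.545, -0.838, 0.0], [0.001, 0.001, -1.0]]
force: [0.3, 0.1, 0.1]
grip_width: 29.6
gripper_force: 30.0
```

{"api": "jog_arm", "payload": {"steps": [0, 0, 0.025, 0, 0, 0, 1, 0, 0, 0.034, 0, 0, 0, 1, 0, 0, 0.034, 0, 0, 0, 1, 0, 0, 0.034, 0, 0, 0, 0, 0, 0, 0.034, 0, 0, 0, -0.2, 0, 0, 0.034, 0, 0, 0, -0.2, 0, 0, -0.1, 0, 0, 0, -0.2, 0, 0, -0.2, 0, 0, 0, -0.2, 0, 0, -0.3, 0, 0, 0, -0.2, 0, 0, -0.3, 0, 0, 0, -0.2]}}

```text
time: 10.9
ee_pos: [465.4, 47.7, 175.6]
eef_rot: [[0.839, 0.545, 0.006], [0.545, -0.839, -0.0], [0.005, 0.004, -1.0]]
force: [-0.1, 0.8, -0.6]
grip_width: 57.1
gripper_force: 0.0
```

```bash
cat > look.py <<'E'
from h import *
import sys
rgb,P=cloud("top")
s=env.get_state(); print(s["ee_pos"],s["grip_width"])
for r in rects(P,rgb,18,50,wood(rgb)):
    if 100<r[4][0]<360 and 120<r[4][1]<300: print(*r[:5])
if len(sys.argv)>1: save(rgb,sys.argv[1])
E
python3 look.py; python3 -c "
from h import *
plan((478.7,-39.7,60,93.1),(655,-130.8,60,87),(658.6,-206.8,60,79.5))"
```

```text
[464.4755054   47.66960565 173.61364302] 57.24011720394721
[653.2  43.4] [144.9  29.4] -5.0 30.1 [239. 164.]
[ 658.5 -207. ] [120.4  28.7] -10.6 30.4 [312. 164.]
[ 654.9 -130.6] [120.   28.6] -3.8 30.2 [290. 164.]
[565.8 328.1] [286.5  11.6] -64.0 22.9 [153. 189.]
[ 477.4 -206. ] [92.3 29.7] 4.9 30.3 [312. 216.]
[458.4 -41.4] [76.9 26.9] 0.2 30.9 [263. 223.]
[427.2 294.4] [227.3   9. ] -64.0 22.1 [162. 230.]
shift [-0.0719  0.1616  0.2273] turn z 0.3324 rows 2.8
shift [0.1245 0.5065 0.2284] turn z 0.4002 rows 4.6
shift [0.0477 0.6379 0.2284] turn z 0.4835 rows 5.4
tilt [-0.17  0.  ] t 10.95
```

{"api": "jog_arm", "payload": {"steps": [-0.072, 0.161, 0.05, 0, 0, 0.333, -0.25, -0.072, 0.161, 0.1, 0, 0, 0.333, -0.25, -0.072, 0.161, 0.15, 0, 0, 0.333, -0.25, -0.072, 0.161, 0.22, 0, 0, 0.333, -0.25, -0.072, 0.161, 0.3, 0, 0, 0.333, -0.25, -0.072, 0.161, 0.3, 0, 0, 0.333, -0.25, -0.072, 0.161, 0.3, 0, 0, 0.333, -0.25]}}

```text
time: 11.82
ee_pos: [477.7, -39.4, 22.8]
eef_rot: [[0.999, 0.053, -0.001], [0.053, -0.999, 0.0], [-0.001, -0.0, -1.0]]
force: [0.2, 0.5, 0.4]
grip_width: 59.6
gripper_force: 0.0
```

```bash
python3 - <<'E'
from h import *
rgb,P=cloud("wrist"); save(rgb,"w2")
for r in rects(P,rgb,20,40,wood(rgb),40): print(*r[:5])
plan((478.7,-39.7,6,93.1))
E
```

```text
[599.1  49. ] [32.2 30.9] -4.9 29.7 [109.  29.]
[ 609.1 -127.7] [31.3 24.4] 86.5 29.7 [428.  25.]
[497.7 -38.1] [84.2 29.8] 2.8 29.8 [255. 202.]
[482.4  58.1] [57.  30.9] 33.3 29.7 [108. 213.]
[ 497.1 -198.8] [60.5 24.6] 10.9 29.6 [493. 215.]
[428.  -41.5] [29.1 17.5] -86.2 29.9 [255. 299.]
shift [0.0013 0.0006 0.0348] turn z -0.0006 rows 0.3
tilt [-0.04  0.  ] t 11.88
```

View pics/w2.png

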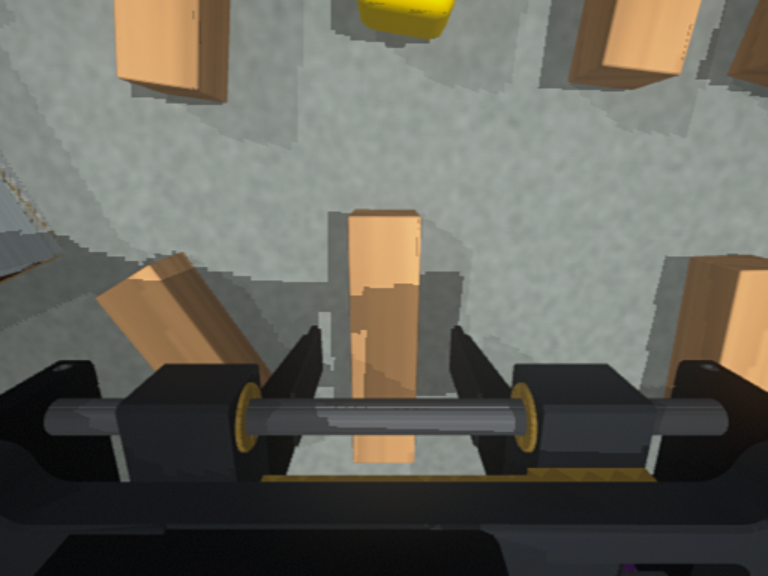

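The wrist view has the blank at (385,340), centred between the fingers. The laid-down leftover is at (180,310), clear of them. Gripping now.

{"api": "jog_arm", "payload": {"steps": [0.002, 0, 0.033, 0, 0, 0, -0.25, 0.002, 0, 0.033, 0, 0, 0, -0.25, 0.002, 0, 0.033, 0, 0, 0, 1, 0.002, 0, 0.033, 0, 0, 0, 1, 0.002, 0, 0.033, 0, 0, 0, 1, 0.002, 0, 0.033, 0, 0, 0, 1, 0.002, 0, 0.033, 0, 0, 0, 1, 0.002, 0, -0.07, 0, 0, 0, 1, 0.002, 0, -0.17, 0, 0, 0, 1, 0.002, 0, -0.25, 0, 0, 0, 1, 0.002, 0, -0.25, 0, 0, 0, 1, 0.002, 0, -0.25, 0, 0, 0, 1], "force": 35}}

```text
time: 13.38
ee_pos: [478.3, -39.3, 146.9]
eef_rot: [[0.999, 0.053, -0.001], [0.053, -0.999, 0.0], [-0.001, -0.0, -1.0]]
force: [-0.4, 0.4, -2.2]
grip_width: 29.8
gripper_force: 35.0
```

```bash
python3 - <<'E'
from h import *
s=env.get_state();print(s["ee_pos"],s["grip_width"],s["gripper_force"])
plan((482,345.3,146,116.3),(482,345.3,20,116.3))
E
```

```text
[478.32820892 -39.27927707 146.88103148] 29.77723067919913 34.9998414516449
shift [ 0.0482 -0.7677  0.002 ] turn z 1.7416 rows 19.0
shift [ 0.0485 -0.7676  0.254 ] turn z 1.7416 rows 19.0
tilt [ 0.05 -0.02] t 13.38
```

{"api": "jog_arm", "payload": {"steps": [0.048, -0.768, 0, 0, 0, -0.258, 1, 0.048, -0.768, 0, 0, 0, -0.258, 1, 0.048, -0.768, 0, 0, 0, -0.258, 1, 0.048, -0.768, 0, 0, 0, -0.258, 1, 0.048, -0.768, 0, 0, 0, -0.258, 1, 0.048, -0.768, 0, 0, 0, -0.258, 1, 0.048, -0.768, 0, 0, 0, -0.258, 1, 0.048, -0.768, 0.08, 0, 0, -0.258, 1, 0.048, -0.768, 0.16, 0, 0, -0.258, 1, 0.048, -0.768, 0.19, 0, 0, -0.258, 1, 0.048, -0.768, 0.19, 0, 0, -0.258, 1]}}

```text
time: 14.75
ee_pos: [482.1, 344.7, 51.6]
eef_rot: [[0.897, 0.442, -0.002], [0.442, -0.897, -0.001], [-0.002, 0.0, -1.0]]
force: [0.6, -0.4, -0.3]
grip_width: 29.8
gripper_force: 35.0
```

```bash
python3 - <<'E'
from h import *
s=env.get_state();print(s["ee_pos"],s["grip_width"],s["gripper_force"])
rgb,P=cloud("wrist"); save(rgb,"w3")
plan((482,345.3,16.5,116.3))
E
```

```text
[482.09138424 344.68520951  51.61448884] 29.845972713454678 34.99981999397278
shift [-0.0009 -0.0009  0.0726] turn z 1.9994 rows 16.8
tilt [0.02 0.01] t 14.8
```

View pics/w3.png

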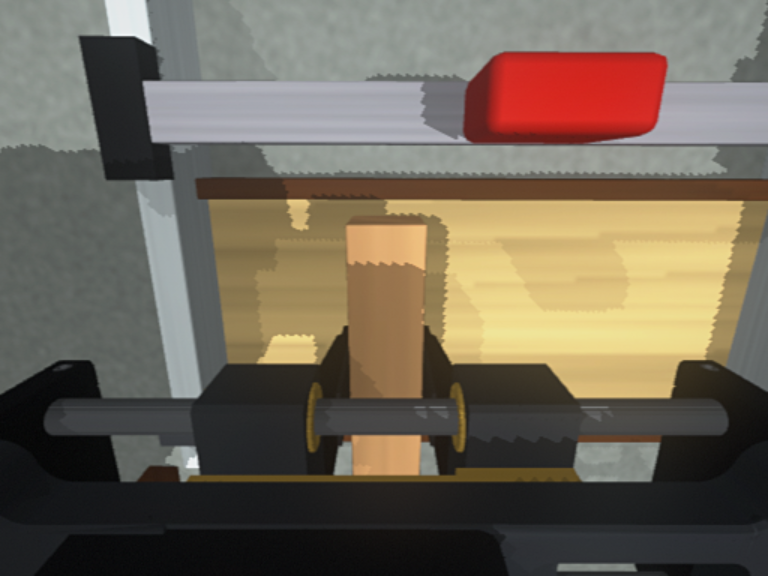

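The wrist view shows the blank at (385,340), straight across the tray. Its end is at row 220 and the far lip at row 190. I'll check the fit in numbers.

```bash
cat > fit.py <<'E'
from h import *
rgb,P=cloud("wrist"); s=env.get_state()
X=np.array([.8965,.4431]); Y=np.array([-.4431,.8965])
px=P[...,:2]@X; py=P[...,:2]@Y-40; z=P[...,2]; W=wood(rgb); zt=s["ee_pos"][2]
b=(abs(P[...,:2]-np.array(s["ee_pos"][:2])).max(-1)<75)&(abs((P[...,:2]-np.array(s["ee_pos"][:2]))@Y)<14)&(z>zt+10)&(z<zt+35)&W
print("blank far end",np.percentile(px[b],98),"top z",np.median(z[b]),"mid y",(np.percentile(py[b],2)+np.percentile(py[b],98))/2,"tcp",s["ee_pos"][:2]@X,s["ee_pos"][:2]@Y-40, "zt",zt)
l=(z>18)&(z<27)&(abs(py)<120)&(px>630)&(px<675)
if l.sum()>50: print("far lip",np.percentile(px[l],[2,50,98]),l.sum())
r=(z>50)&(z<62)&(abs(py)<140)&(px>660)&(px<720)
if r.sum()>50: print("bar",np.percentile(px[r],[2,50,98]))
for sg in(-1,1):
    m=(z>38)&(z<48)&(py*sg>130)&(py*sg<175)
    if m.sum()>50: print("rail",np.percentile(py[m],[2,98]))
E
python3 fit.py
```

```text
blank far end 646.0202350428085 top z 76.2173196475425 mid y 55.63221580314904 tcp 585.949221851193 55.65437267348369 zt 53.48971731133033
far lip [650.37734628 655.38308848 660.30005637] 4556
bar [674.28654324 684.94334458 695.60788192]
rail [145.70310469 162.66813197]
```

{"api": "jog_arm", "payload": {"steps": [-0.001, 0, 0.05, 0, 0, 0, 1, -0.001, 0, 0.07, 0, 0, 0, 1, -0.001, 0, 0.07, 0, 0, 0, 1, -0.001, 0, 0.07, 0, 0, 0, 1, -0.001, 0, 0.07, 0, 0, 0, 0.15, -0.001, 0, 0.07, 0, 0, 0, 0.1, -0.001, 0, 0.07, 0, 0, 0, 0.1, -0.001, 0, 0, 0, 0, 0, 0.1, -0.001, 0, -0.1, 0, 0, 0, 0.1, -0.001, 0, -0.18, 0, 0, 0, 0.1, -0.001, 0, -0.18, 0, 0, 0, 0.1, -0.001, 0, -0.18, 0, 0, 0, 0.1]}}

```text
time: 16.35
ee_pos: [481.5, 344.9, 142.1]
eef_rot: [[0.897, 0.443, -0.001], [0.443, -0.897, -0.0], [-0.001, 0.0, -1.0]]
force: [1.2, -0.6, -1.0]
grip_width: 42.9
gripper_force: 0.0
```

```bash
python3 look.py; python3 -c "
from h import *
plan((655,-130.6,140,86.5),(655,-130.6,22,86.5))"
```

```text
[481.39304382 344.83407908 141.5509568 ] 42.89089292215037
[653.5  43.2] [145.  29.] -5.1 30.2 [239. 164.]
[ 659.7 -207. ] [121.8  28.8] -10.3 29.8 [312. 163.]
[ 655.3 -131.1] [120.2  29.1] -2.7 30.4 [290. 164.]
[597.6 263. ] [141.8  11. ] -63.8 22.8 [174. 180.]
[ 477.6 -206. ] [93.  29.2] 5.6 30.0 [312. 216.]
[464.6  47.1] [92.5 29.7] 33.0 30.4 [237. 219.]
[449.1 251.9] [251.4  11.1] -63.9 22.5 [175. 224.]
[455.7 333.5] [67.1 34.9] 25.7 39.8 [152. 221.]
shift [-0.1094  1.0064  0.0033] turn z 0.3307 rows 8.1
shift [-0.109   1.0063  0.2393] turn z 0.3307 rows 8.3
tilt [0.09 0.05] t 16.4
```

{"api": "jog_arm", "payload": {"steps": [-0.108, 0.99, 0, 0, 0, 0.33, -0.2, -0.108, 0.99, 0, 0, 0, 0.33, -0.2, -0.108, 0.99, 0, 0, 0, 0.33, -0.2, -0.108, 0.99, 0, 0, 0, 0.33, -0.2, -0.108, 0.99, 0, 0, 0, 0.33, -0.2, -0.108, 0.99, 0, 0, 0, 0.33, -0.2, -0.108, 0.99, 0, 0, 0, 0.33, -0.2, -0.108, 0.99, 0, 0, 0, 0.33, -0.2, -0.108, 0.99, 0.05, 0, 0, 0.33, -0.2, -0.108, 0.99, 0.1, 0, 0, 0.33, -0.2, -0.108, 0.99, 0.1, 0, 0, 0.33, -0.2]}}

```text
time: 17.77
ee_pos: [651.1, -122.4, 89.5]
eef_rot: [[0.998, -0.06, -0.005], [-0.06, -0.998, 0.002], [-0.006, -0.001, -1.0]]
force: [0.0, -0.8, -0.0]
grip_width: 57.1
gripper_force: 0.0
```

```bash
cat > wl.py <<'E'
from h import *
import sys
rgb,P=cloud("wrist")
for r in rects(P,rgb,20,40,wood(rgb),40): print(*r[:5])
plan(*[tuple(map(float,a.split(","))) for a in sys.argv[1:]])
print(env.get_state()["ee_pos"])
E
python3 wl.py 655,-130.8,6.3,86.7
```

```text
[ 661.3 -206. ] [119.3  31. ] -10.7 29.8 [349. 180.]
[662.3  43. ] [131.2  30.9] -5.3 29.7 [ 75. 193.]
[ 657.7 -130.5] [119.6  29.7] -2.9 29.9 [265. 190.]
shift [0.0076 0.0164 0.1697] turn z -0.0015 rows 1.4
tilt [ 0.17 -0.06] t 17.82
[ 651.93283979 -122.48180959   91.15980432]
```

{"api": "jog_arm", "payload": {"steps": [0.01, 0.016, 0, 0, 0, 0, -0.2, 0.01, 0.016, 0.08, 0, 0, 0, -0.2, 0.01, 0.016, 0.17, 0, 0, 0, -0.2, 0.01, 0.016, 0.17, 0, 0, 0, -0.2, 0.01, 0.016, 0.17, 0, 0, 0, 1, 0.01, 0.016, 0.17, 0, 0, 0, 1, 0.01, 0.016, 0.17, 0, 0, 0, 1, 0.01, 0.016, 0.17, 0, 0, 0, 1, 0.01, 0.016, 0.08, 0, 0, 0, 1, 0.01, 0.016, -0.02, 0, 0, 0, 1, 0.01, 0.016, -0.11, 0, 0, 0, 1, 0.01, 0.016, -0.11, 0, 0, 0, 1]}}

```text
time: 19.32
ee_pos: [658.4, -131.3, 151.6]
eef_rot: [[0.998, -0.06, 0.006], [-0.06, -0.998, -0.002], [0.006, 0.001, -1.0]]
force: [-0.7, -0.5, -1.2]
grip_width: 29.8
gripper_force: 35.0
```

```bash
python3 - <<'E'
from h import *
s=env.get_state();print(s["ee_pos"],s["grip_width"],s["gripper_force"])
plan((506.8,295.1,146,116.3),(506.8,295.1,50,116.3))
E
```

```text
[ 658.38995794 -131.27990123  151.62091937] 29.77542198108274 34.99136209487915
shift [-0.3537 -0.8331  0.0078] turn z 1.6697 rows 19.6
shift [-0.3549 -0.8334  0.1998] turn z 1.6697 rows 19.6
tilt [-0.36  0.11] t 19.32
```

{"api": "jog_arm", "payload": {"steps": [-0.353, -0.833, 0, 0, 0, -0.33, 1, -0.353, -0.833, 0, 0, 0, -0.33, 1, -0.353, -0.833, 0, 0, 0, -0.33, 1, -0.353, -0.833, 0, 0, 0, -0.33, 1, -0.353, -0.833, 0, 0, 0, -0.33, 1, -0.353, -0.833, 0, 0, 0, -0.33, 1, -0.353, -0.833, 0, 0, 0, -0.33, 1, -0.353, -0.833, 0, 0, 0, -0.33, 1, -0.353, -0.833, 0.08, 0, 0, -0.33, 1, -0.353, -0.833, 0.16, 0, 0, -0.33, 1, -0.353, -0.833, 0.18, 0, 0, -0.33, 1, -0.353, -0.833, 0.18, 0, 0, -0.33, 1]}}

```text
time: 20.82
ee_pos: [506.0, 294.9, 57.5]
eef_rot: [[0.897, 0.442, -0.001], [0.442, -0.897, -0.0], [-0.001, -0.0, -1.0]]
force: [-0.3, -0.1, -1.1]
grip_width: 30.1
gripper_force: 35.0
```

```bash
python3 - <<'E'
from h import *
plan((506.8,295.1,16.3,-63.7)); print(env.get_state()["grip_width"],env.get_state()["eef_rot"].round(3).tolist())
E
python3 fit.py
```

```text
shift [0.0017 0.0004 0.0823] turn z 1.9992 rows 16.8
tilt [0.05 0.02] t 20.82
30.13855892434296 [[0.897, 0.442, -0.001], [0.442, -0.897, -0.0], [-0.001, -0.0, -1.0]]
blank far end 643.3439457536336 top z 78.40242941712214 mid y 0.2259231300165201 tcp 584.7646167761535 0.24808133583633207 zt 58.321361815196674
far lip [646.0300032  655.25658387 660.29126649] 4457
bar [674.23495834 684.8237667  695.49497144]
rail [-159.45014776 -142.96483372]
rail [145.3936127  162.44871967]
```

{"api": "jog_arm", "payload": {"steps": [0.004, 0, 0.05, 0, 0, 0, 1, 0.004, 0, 0.077, 0, 0, 0, 1, 0.004, 0, 0.077, 0, 0, 0, 1, 0.004, 0, 0.077, 0, 0, 0, 1, 0.004, 0, 0.077, 0, 0, 0, 1]}}

```text
time: 21.5
ee_pos: [507.8, 296.3, 19.7]
eef_rot: [[0.897, 0.442, 0.001], [0.442, -0.897, 0.0], [0.001, -0.0, -1.0]]
force: [-0.3, 0.1, -0.8]
grip_width: 30.0
gripper_force: 35.0
```

```bash
python3 fit.py
```

```text
blank far end 645.7088231372007 top z 41.13007682872694 mid y 0.7252283943529427 tcp 586.5133838063645 0.7124438798107633 zt 19.648870608690093
far lip [645.9034867  655.38399436 660.19308297] 6676
bar [674.15622316 684.59694995 695.44836031]
rail [-154.64881153 -143.47822369]
rail [146.27108771 156.93568773]
```

{"api": "jog_arm", "payload": {"steps": [0, 0, 0.003, 0, 0, 0, 1, 0, 0, 0.003, 0, 0, 0, 0.15, 0, 0, 0.003, 0, 0, 0, 0.12, 0, 0, 0.003, 0, 0, 0, 0.12, 0, 0, -0.07, 0, 0, 0, 0.12, 0, 0, -0.17, 0, 0, 0, 0.12, 0, 0, -0.24, 0, 0, 0, 0.12, 0, 0, -0.24, 0, 0, 0, 0.12, 0, 0, -0.24, 0, 0, 0, 0.12]}}

```text
time: 22.68
ee_pos: [507.2, 296.1, 138.4]
eef_rot: [[0.897, 0.443, -0.001], [0.443, -0.897, -0.0], [-0.001, -0.0, -1.0]]
force: [-0.3, -0.7, 0.6]
grip_width: 42.4
gripper_force: 0.0
```

```bash
python3 look.py; python3 -c "
from h import *
plan((660,-206.5,140,79.5),(660,-206.5,60,79.5))"
```

```text
[507.08972941 296.04224351 137.98934775] 42.14801399442461
[653.8  43. ] [145.8  28.8] -5.1 30.5 [239. 164.]
[ 658.6 -206.9] [121.3  29.2] -10.4 30.3 [312. 164.]
[612.3 232.1] [73.8 11.5] -65.3 22.8 [183. 175.]
[ 477.5 -206. ] [92.5 29.6] 4.6 29.9 [312. 216.]
[477.6 280. ] [58.4 29.9] 26.9 39.9 [168. 215.]
[464.7  47.3] [92.7 29.7] 33.0 30.4 [237. 219.]
[463.3 220.9] [183.4   9. ] -63.9 22.2 [184. 219.]
shift [-0.1705  1.0367 -0.0039] turn z 0.4085 rows 8.4
shift [-0.1702  1.0367  0.1561] turn z 0.4085 rows 8.5
tilt [0.09 0.04] t 22.73
```

{"api": "jog_arm", "payload": {"steps": [-0.17, 0.99, 0, 0, 0, 0.408, -0.2, -0.17, 0.99, 0, 0, 0, 0.408, -0.2, -0.17, 0.99, 0, 0, 0, 0.408, -0.2, -0.17, 0.99, 0, 0, 0, 0.408, -0.2, -0.17, 0.99, 0, 0, 0, 0.408, -0.2, -0.17, 0.99, 0, 0, 0, 0.408, -0.2, -0.17, 0.99, 0, 0, 0, 0.408, -0.2, -0.17, 0.99, 0, 0, 0, 0.408, -0.2, -0.17, 0.99, 0, 0, 0, 0.408, -0.2, -0.17, 0.99, 0.04, 0, 0, 0.408, -0.2, -0.17, 0.99, 0.08, 0, 0, 0.408, -0.2, -0.17, 0.99, 0.08, 0, 0, 0.408, -0.2]}}

```text
time: 24.22
ee_pos: [649.3, -184.1, 96.7]
eef_rot: [[0.983, -0.181, -0.004], [-0.181, -0.983, 0.002], [-0.005, -0.001, -1.0]]
force: [-0.1, -0.5, 0.0]
grip_width: 57.4
gripper_force: 0.0
```

```bash
python3 wl.py 660.5,-206.5,6.3,79.4
```

```text
[ 661.5 -206.8] [119.   29.7] -10.2 29.9 [278. 179.]
[683.6  40.9] [88.6 31.9] -5.6 29.6 [ 21. 205.]
[ 518.5 -202.3] [29.5 18.4] -85.6 29.4 [295. 308.]
shift [0.0292 0.0397 0.1833] turn z 0.002 rows 1.5
tilt [ 0.13 -0.06] t 24.27
[ 649.93267964 -184.41740572   98.01069087]
```

{"api": "jog_arm", "payload": {"steps": [0.029, 0.039, 0, 0, 0, 0, -0.2, 0.029, 0.039, 0, 0, 0, 0, -0.2, 0.029, 0.039, 0.1, 0, 0, 0, -0.2, 0.029, 0.039, 0.183, 0, 0, 0, -0.2, 0.029, 0.039, 0.184, 0, 0, 0, -0.2, 0.029, 0.039, 0.184, 0, 0, 0, 1, 0.029, 0.039, 0.184, 0, 0, 0, 1, 0.029, 0.039, 0.184, 0, 0, 0, 1, 0.029, 0.039, 0.184, 0, 0, 0, 1, 0.029, 0.039, 0.08, 0, 0, 0, 1, 0.029, 0.039, -0.02, 0, 0, 0, 1, 0.029, 0.039, -0.1, 0, 0, 0, 1]}}

```text
time: 25.78
ee_pos: [661.3, -207.1, 151.6]
eef_rot: [[0.983, -0.181, 0.001], [-0.181, -0.983, -0.0], [0.001, 0.0, -1.0]]
force: [-0.4, 0.5, -1.3]
grip_width: 29.9
gripper_force: 35.0
```

```bash
python3 - <<'E'
from h import *
s=env.get_state();print(s["ee_pos"],s["grip_width"],s["gripper_force"])
plan((532,245.1,146,-63.7))
E
```

```text
[ 661.28016348 -207.10329078  151.55692404] 29.948306303949288 34.99974310398102
shift [-0.4184 -0.8425  0.0103] turn z -0.4084 rows 7.5
tilt [-0.08  0.03] t 25.77
```

{"api": "jog_arm", "payload": {"steps": [-0.418, -0.842, 0, 0, 0, -0.408, 1, -0.418, -0.842, 0, 0, 0, -0.408, 1, -0.418, -0.842, 0, 0, 0, -0.408, 1, -0.418, -0.842, 0, 0, 0, -0.408, 1, -0.418, -0.842, 0, 0, 0, -0.408, 1, -0.418, -0.842, 0, 0, 0, -0.408, 1, -0.418, -0.842, 0, 0, 0, -0.408, 1, -0.418, -0.842, 0, 0, 0, -0.408, 1, -0.418, -0.842, 0.08, 0, 0, -0.408, 1, -0.418, -0.842, 0.16, 0, 0, -0.408, 1, -0.418, -0.842, 0.18, 0, 0, -0.408, 1, -0.418, -0.842, 0.18, 0, 0, -0.408, 1]}}

```text
time: 27.28
ee_pos: [532.2, 244.8, 59.5]
eef_rot: [[0.897, 0.442, -0.0], [0.442, -0.897, 0.0], [-0.0, -0.0, -1.0]]
force: [0.7, -0.9, -0.8]
grip_width: 30.0
gripper_force: 35.0
```

```bash
python3 fit.py; python3 -c "
from h import *
save(snapshot('wrist')[0],'w4')
plan((532,245.1,16.3,-63.7)); print(env.get_state()['grip_width'])"
```

```text
blank far end 644.1543954330687 top z 80.9444544320229 mid y -56.39369686583843 tcp 585.9964540671201 -56.39556187709994 zt 60.18017770023969
far lip [639.31606735 655.01979444 660.11867598] 4513
bar [674.01966148 684.65091545 695.49523249]
rail [-159.78657622 -143.19309002]
rail [146.2285478  148.70536027]
shift [-0.0015 -0.0009  0.0885] turn z -0.0005 rows 0.7
tilt [-0.11 -0.04] t 27.38
30.090247952561555
```

View pics/w4.png

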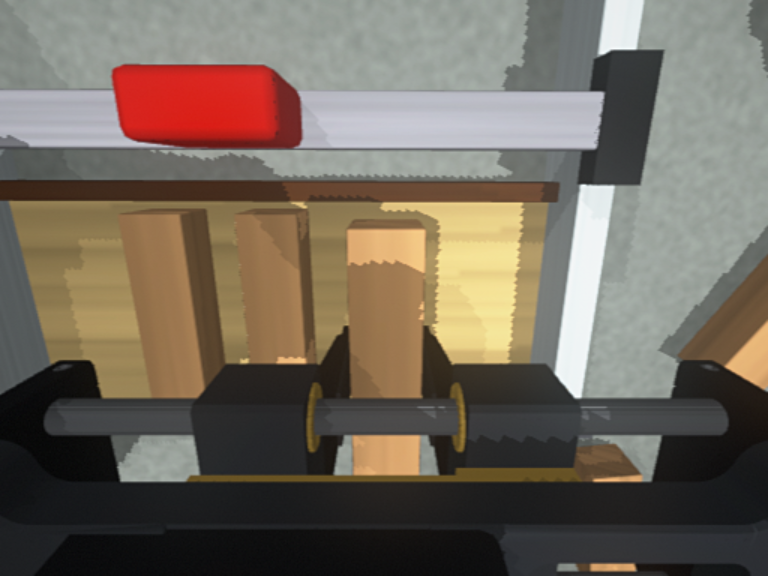

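The two placed blanks sit between the lips at (170,300) and (275,290). The third, at (387,330), is lined up, so I'll lower it.

{"api": "jog_arm", "payload": {"steps": [0.002, 0, 0.05, 0, 0, 0, 1, 0.002, 0, 0.075, 0, 0, 0, 1, 0.002, 0, 0.082, 0, 0, 0, 1, 0.002, 0, 0.082, 0, 0, 0, 1, 0.002, 0, 0.082, 0, 0, 0, 0.15, 0.002, 0, 0.082, 0, 0, 0, 0.12, 0.002, 0, 0.082, 0, 0, 0, 0.12, 0.002, 0, 0, 0, 0, 0, 0.12, 0.002, 0, -0.08, 0, 0, 0, 0.12, 0.002, 0, -0.16, 0, 0, 0, 0.12, 0.002, 0, -0.24, 0, 0, 0, 0.12, 0.002, 0, -0.24, 0, 0, 0, 0.12]}}

```text
time: 28.88
ee_pos: [534.0, 245.7, 182.1]
eef_rot: [[0.897, 0.443, 0.005], [0.443, -0.897, 0.002], [0.005, 0.001, -1.0]]
force: [0.5, 0.0, -0.0]
grip_width: 41.6
gripper_force: 0.0
```

```bash
python3 -c "
from h import *
plan((585.3,332.8,170,26.3),(597.5,338,63,26.3))
rgb,P=cloud('wrist')
for r in rects(P,rgb,30,50,wood(rgb),40): print(*r[:5])
"; python3 look.py
```

```text
shift [ 0.169  -0.1107  0.025 ] turn z -1.0004 rows 8.4
shift [ 0.1943 -0.1094  0.2392] turn z -1.0004 rows 8.4
tilt [-0.3 -0.1] t 28.88
[697.7  36.3] [15.2  9. ] 67.6 30.4 [475. 136.]
[483.4 345.5] [118.9  30.9] 26.4 39.8 [165. 180.]
[508.  296.2] [118.8  30.3] 26.3 39.8 [209. 178.]
[532.3 244.8] [120.   29.9] 26.2 39.9 [256. 180.]
[669.4  50.8] [20.2  8.8] 29.8 30.5 [451. 151.]
[671.4  34.6] [16.8  7.2] -37.5 30.4 [462. 157.]
[635.7  43.5] [13.7 12.6] -86.6 30.5 [437. 180.]
[618.5  45.8] [23.8 16.1] -80.6 30.5 [428. 189.]
[600.3  55.2] [18.3 11.3] 86.4 30.5 [413. 200.]
[532.63615437 245.26724047 178.95644726] 42.08439612776957
[653.6  43. ] [145.5  29.1] -4.9 30.0 [239. 164.]
[507.8 230.2] [70.5 28. ] 25.0 40.1 [184. 207.]
[ 477.6 -205.8] [92.6 29.3] 5.0 30.5 [312. 216.]
[464.8  47.3] [92.9 29.7] 33.0 30.2 [237. 219.]
[476.8 193.5] [122.3   9.5] -63.6 22.7 [194. 215.]
```

All three lie flat at a height of 40 mm, square to the tray. Next I'll close the bar.

{"api": "jog_arm", "payload": {"steps": [0.194, -0.11, 0.02, 0, 0, -1, -0.2, 0.194, -0.11, 0.02, 0, 0, -1, -0.2, 0.194, -0.11, 0.02, 0, 0, -1, -0.2, 0.194, -0.11, 0.02, 0, 0, -1, -0.2, 0.194, -0.11, 0.02, 0, 0, -1, -0.2, 0.194, -0.11, 0.02, 0, 0, -1, -0.2, 0.194, -0.11, 0.02, 0, 0, -1, -0.2, 0.194, -0.11, 0.02, 0, 0, -1, -0.2, 0.194, -0.11, 0.02, 0, 0, -1, -0.2, 0.194, -0.11, 0.08, 0, 0, -1, -0.2, 0.194, -0.11, 0.08, 0, 0, -1, -0.2]}}

```text
time: 30.35
ee_pos: [594.1, 336.9, 135.7]
eef_rot: [[-0.442, 0.897, -0.006], [0.897, 0.442, -0.002], [0.0, -0.006, -1.0]]
force: [-0.6, -1.0, -0.4]
grip_width: 57.2
gripper_force: 0.0
```

```bash
python3 -c "
from h import *
plan((597.5,338,63,26.3))
rgb,P=cloud('wrist')
for r in rects(P,rgb,90,110,hue(rgb,0,6)|hue(rgb,174,180),30): print(*r)
print(env.get_state()['ee_pos'])"
```

```text
shift [-0.0011  0.0079  0.1453] turn z -0.0005 rows 1.2
tilt [0.32 0.14] t 30.35
[595.9 341. ] [49.1 20.9] -62.7 99.6 [262. 207.] [199.  47.  39.]
[594.90503783 337.28650961 137.40934077]
```

{"api": "jog_arm", "payload": {"steps": [0, 0.004, 0.07, 0, 0, 0, -0.2, 0, 0.004, 0.146, 0, 0, 0, -0.2, 0, 0.004, 0.146, 0, 0, 0, -0.2, 0, 0.004, 0.146, 0, 0, 0, -0.2, 0, 0.004, 0.146, 0, 0, 0, 1, 0, 0.004, 0.146, 0, 0, 0, 1, 0, 0.004, 0.146, 0, 0, 0, 1, 0, 0.004, 0.146, 0, 0, 0, 1, 0, 0.004, 0.146, 0, 0, 0, 1], "force": 20}}

```text
time: 31.52
ee_pos: [597.4, 338.5, 66.4]
eef_rot: [[-0.442, 0.897, 0.0], [0.897, 0.442, 0.0], [0.0, 0.0, -1.0]]
force: [-0.0, -1.0, 2.8]
grip_width: 21.9
gripper_force: 20.0
```

{"api": "jog_arm", "payload": {"steps": [0, -0.03, 0, 0, 0, 0, 1, 0, -0.06, 0, 0, 0, 0, 1, 0, -0.09, 0, 0, 0, 0, 1, 0, -0.12, 0, 0, 0, 0, 1, 0, -0.15, 0, 0, 0, 0, 1, 0, -0.17, 0, 0, 0, 0, 1, 0, -0.185, 0, 0, 0, 0, 1, 0, -0.19, 0, 0, 0, 0, 1, 0, -0.19, 0, 0, 0, 0, 1]}}

```text
time: 32.65
ee_pos: [511.9, 296.6, 66.3]
eef_rot: [[-0.442, 0.897, -0.0], [0.897, 0.442, 0.0], [0.0, -0.0, -1.0]]
force: [-2.9, 4.3, 4.2]
grip_width: 21.8
gripper_force: 20.0
```

{"api": "jog_arm", "payload": {"steps": [0, -0.004, 0, 0, 0, 0, 1, 0, -0.008, 0, 0, 0, 0, 1, 0, -0.011, 0, 0, 0, 0, 1, 0, -0.014, 0, 0, 0, 0, 1, 0, -0.014, 0, 0, 0, 0, 1]}}

```text
time: 33.28
ee_pos: [507.7, 294.5, 66.3]
eef_rot: [[-0.443, 0.897, 0.004], [0.897, 0.443, 0.002], [0.0, 0.004, -1.0]]
force: [7.7, 10.8, -3.7]
grip_width: 22.3
gripper_force: 20.0
```

{"api": "jog_arm", "payload": {"steps": [0, 0.003, 0, 0, 0, 0, 1, 0, 0.004, 0, 0, 0, 0, 0.1, 0, 0.004, 0, 0, 0, 0, -0.2, 0, 0.004, 0, 0, 0, 0, -0.2, 0, 0.004, 0, 0, 0, 0, -0.2, 0, 0.004, -0.1, 0, 0, 0, -0.2, 0, 0.004, -0.2, 0, 0, 0, -0.2, 0, 0.004, -0.3, 0, 0, 0, -0.2, 0, 0.004, -0.3, 0, 0, 0, -0.2]}}

```text
time: 34.4
ee_pos: [508.8, 294.7, 219.9]
eef_rot: [[-0.443, 0.897, 0.006], [0.897, 0.443, 0.003], [-0.0, 0.007, -1.0]]
force: [0.3, -0.3, -1.0]
grip_width: 57.0
gripper_force: 0.0
```

```bash
python3 -c "
from h import *
rgb,P=cloud('wrist')
for r in rects(P,rgb,90,110,hue(rgb,0,6)|hue(rgb,174,180),30): print(*r)
r=rects(np.load('topP.npy'),np.load('topC.npy'),44,56,hue(np.load('topC.npy'),60,85,80,20),60); print(*r)
print(env.get_state()['ee_pos'])
plan((440,-130,200,10),(406.5,-372.4,170,-34.9))"
```

```text
[505.9 296.9] [48.7 20.8] -63.5 99.6 [255. 182.] [200.  50.  37.]
(array([ 475. , -425.1]), array([86.1, 76.2]), 54.3, 50.2, array([380., 218.]), array([ 56., 106.,  82.])) (array([ 360.7, -343.5]), array([85.8, 20.7]), 54.1, 50.0, array([355., 253.]), array([54., 99., 77.]))
[507.94003513 294.31733211 217.46779754]
shift [-0.7008 -0.4976  0.0336] turn z 0.1808 rows 6.9
shift [-1.1059 -0.7724  0.0928] turn z 0.6797 rows 10.8
tilt [-0.16 -0.07] t 34.45
```

{"api": "jog_arm", "payload": {"steps": [-0.7, -0.497, 0.03, 0, 0, 0.18, -0.2, -0.7, -0.497, 0.03, 0, 0, 0.18, -0.2, -0.7, -0.497, 0.03, 0, 0, 0.18, -0.2, -0.7, -0.497, 0.03, 0, 0, 0.18, -0.2, -0.7, -0.497, 0.03, 0, 0, 0.18, -0.2, -0.7, -0.497, 0.03, 0, 0, 0.18, -0.2, -0.7, -0.497, 0.03, 0, 0, 0.18, -0.2, -0.7, -0.497, 0.03, 0, 0, 0.18, -0.2, -0.7, -0.497, 0.03, 0, 0, 0.18, -0.2]}}

```text
time: 35.58
ee_pos: [439.2, -129.2, 200.2]
eef_rot: [[-0.174, 0.985, -0.002], [0.985, 0.174, 0.001], [0.001, -0.002, -1.0]]
force: [-0.1, 0.2, -0.0]
grip_width: 57.2
gripper_force: 0.0
```

```bash
python3 -c "
from h import *
plan((406.5,-372.4,150,-35.5))"; python3 look.py top3
```

```text
shift [-0.4678 -0.149   0.0999] turn z 0.5058 rows 4.3
tilt [ 0.1  -0.06] t 35.58
[ 439.48432836 -128.6820445   200.42984406] 56.82824505913768
[652.9  43. ] [145.3  28.8] -5.2 30.1 [239. 164.]
[580.  244.8] [124.1  58.7] -64.3 33.6 [175. 184.]
[517.5 372.2] [160.8  58.3] -63.8 37.3 [145. 198.]
[499.  227.1] [51.6 29.9] 26.4 40.3 [183. 208.]
[464.6  47.1] [93.  29.9] 33.0 30.3 [237. 219.]
[474.1 278.4] [50.3 30.4] 26.4 39.5 [167. 216.]
[440.6 267. ] [286.6   9.4] -63.8 22.6 [171. 226.]
[449.7 327.9] [50.1 30.7] 25.4 40.2 [152. 223.]
```

View pics/top3.png

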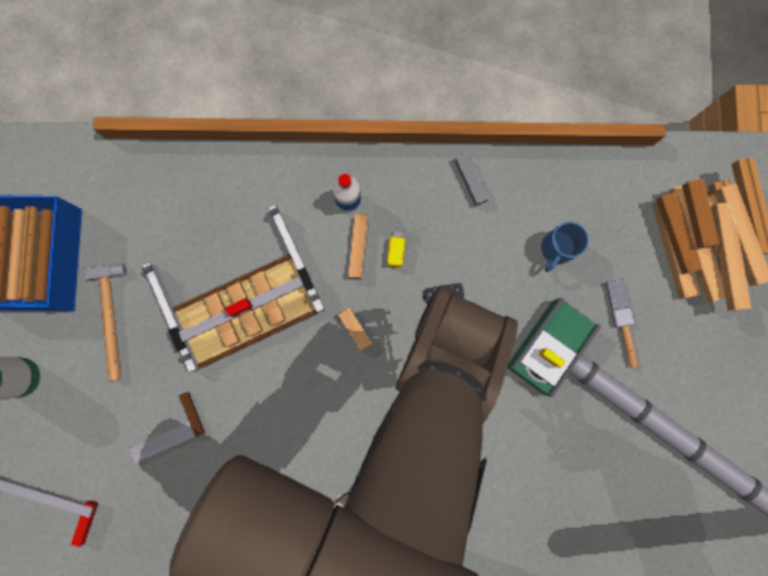

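The view shows the bar home at (238,307) over the three blanks, the leftover on the bench at (354,328), and the yellow gate grip at (552,357). Next is the gate.

{"api": "jog_arm", "payload": {"steps": [-0.468, -0.149, 0.08, 0, 0, 0.506, -0.2, -0.468, -0.149, 0.08, 0, 0, 0.506, -0.2, -0.468, -0.149, 0.08, 0, 0, 0.506, -0.2, -0.468, -0.149, 0.08, 0, 0, 0.506, -0.2, -0.468, -0.149, 0.08, 0, 0, 0.506, -0.2, -0.468, -0.149, 0.08, 0, 0, 0.506, -0.2, -0.468, -0.149, 0.1, 0, 0, 0.506, -0.2, -0.468, -0.149, 0.1, 0, 0, 0.506, -0.2]}}

```text
time: 36.62
ee_pos: [407.5, -371.8, 150.4]
eef_rot: [[0.578, 0.816, -0.001], [0.816, -0.578, 0.001], [0.0, -0.001, -1.0]]
force: [0.6, -0.1, 0.6]
grip_width: 56.8
gripper_force: 0.0
```

```bash
python3 -c "
from h import *
rgb,P=cloud('wrist')
print(env.get_state()['ee_pos'])
L=rects(P,rgb,88,110,hue(rgb,22,35,120),30)
for r in L: print(*r)
plan((*map(float,L[0][0]),63,-35.7),(406.5,-372.4,63,-35.7))"
```

```text
[ 407.55635843 -372.12490906  150.79067427]
[ 407.9 -374.2] [49.1 17. ] 54.3 98.0 [258. 206.] [226. 215.  58.]
shift [-0.003   0.0031  0.1756] turn z 0.0037 rows 1.4
shift [-0.0017 -0.0013  0.1756] turn z 0.0037 rows 1.4
tilt [ 0.02 -0.04] t 36.67
```

{"api": "jog_arm", "payload": {"steps": [-0.002, 0.001, 0.08, 0, 0, 0.003, -0.2, -0.002, 0.001, 0.172, 0, 0, 0.003, -0.2, -0.002, 0.001, 0.172, 0, 0, 0.003, -0.2, -0.002, 0.001, 0.172, 0, 0, 0.003, -0.2, -0.002, 0.001, 0.172, 0, 0, 0.003, 1, -0.002, 0.001, 0.172, 0, 0, 0.003, 1, -0.002, 0.001, 0.172, 0, 0, 0.003, 1, -0.002, 0.001, 0.172, 0, 0, 0.003, 1, -0.002, 0.001, 0.172, 0, 0, 0.003, 1], "force": 20}}

```text
time: 37.8
ee_pos: [407.2, -374.2, 65.2]
eef_rot: [[0.584, 0.812, 0.0], [0.812, -0.584, -0.0], [-0.0, 0.0, -1.0]]
force: [-0.1, 0.6, 1.1]
grip_width: 17.8
gripper_force: 20.0
```

{"api": "jog_arm", "payload": {"steps": [0, 0.02, 0, 0, 0, 0, 1, 0, 0.04, 0, 0, 0, 0, 1, 0, 0.06, 0, 0, 0, 0, 1, 0, 0.07, 0, 0, 0, 0, 1, 0, 0.07, 0, 0, 0, 0, 1]}}

```text
time: 38.42
ee_pos: [436.6, -395.3, 65.2]
eef_rot: [[0.584, 0.812, 0.001], [0.812, -0.584, -0.001], [-0.0, 0.002, -1.0]]
force: [4.0, -0.7, 2.5]
grip_width: 17.4
gripper_force: 20.0
```

{"api": "jog_arm", "payload": {"steps": [0, 0.015, 0, 0, 0, 0, 1, 0, 0.03, 0, 0, 0, 0, 1, 0, 0.042, 0, 0, 0, 0, 1, 0, 0.05, 0, 0, 0, 0, 1, 0, 0.05, 0, 0, 0, 0, 1]}}

```text
time: 39.05
ee_pos: [456.5, -409.5, 65.2]
eef_rot: [[0.584, 0.812, 0.001], [0.812, -0.584, -0.0], [0.0, 0.001, -1.0]]
force: [1.5, 0.7, 4.1]
grip_width: 17.8
gripper_force: 20.0
```

{"api": "jog_arm", "payload": {"steps": [0, 0.004, 0, 0, 0, 0, 1, 0, 0.008, 0, 0, 0, 0, 1, 0, 0.01, 0, 0, 0, 0, 1, 0, 0.01, 0, 0, 0, 0, 1]}}

```text
time: 39.55
ee_pos: [460.0, -412.1, 65.2]
eef_rot: [[0.584, 0.812, 0.0], [0.812, -0.584, 0.0], [0.0, -0.0, -1.0]]
force: [-0.3, 2.1, 5.7]
grip_width: 17.7
gripper_force: 20.0
```

{"api": "jog_arm", "payload": {"steps": [0, 0.004, 0, 0, 0, 0, 1, 0, 0.008, 0, 0, 0, 0, 1, 0, 0.01, 0, 0, 0, 0, 1, 0, 0.01, 0, 0, 0, 0, 1]}}

```text
time: 40.05
ee_pos: [464.1, -415.0, 65.2]
eef_rot: [[0.584, 0.812, 0.0], [0.812, -0.584, 0.0], [0.0, -0.0, -1.0]]
force: [-0.8, 3.0, 5.8]
grip_width: 18.1
gripper_force: 20.0
```

{"api": "jog_arm", "payload": {"steps": [0, 0.004, 0, 0, 0, 0, 1, 0, 0.008, 0, 0, 0, 0, 1, 0, 0.01, 0, 0, 0, 0, 1, 0, 0.01, 0, 0, 0, 0, 1]}}

```text
time: 40.55
ee_pos: [468.2, -417.9, 65.2]
eef_rot: [[0.584, 0.812, 0.0], [0.812, -0.584, 0.0], [0.0, -0.0, -1.0]]
force: [-0.8, 2.3, 5.0]
grip_width: 18.0
gripper_force: 20.0
```

{"api": "jog_arm", "payload": {"steps": [0, 0.003, 0, 0, 0, 0, 1, 0, 0.006, 0, 0, 0, 0, 1, 0, 0.006, 0, 0, 0, 0, 1]}}

```text
time: 40.92
ee_pos: [468.3, -417.9, 65.2]
eef_rot: [[0.584, 0.812, -0.005], [0.812, -0.584, 0.005], [0.001, -0.007, -1.0]]
force: [-14.9, 10.2, 14.6]
grip_width: 18.1
gripper_force: 20.0
```

The gate has hit its end stop, with 75 mm moved from where it was. I'll release and retreat.

{"api": "jog_arm", "payload": {"steps": [0, -0.005, 0, 0, 0, 0, 1, 0, -0.005, 0, 0, 0, 0, 0.2, 0, -0.005, 0, 0, 0, 0, -0.2, 0, -0.005, 0, 0, 0, 0, -0.2, 0, -0.005, 0, 0, 0, 0, -0.2, 0, -0.005, -0.1, 0, 0, 0, -0.2, 0, -0.005, -0.2, 0, 0, 0, -0.2, 0, -0.005, -0.3, 0, 0, 0, -0.2, 0, -0.005, -0.3, 0, 0, 0, -0.2]}}

```text
time: 42.05
ee_pos: [469.3, -419.2, 219.1]
eef_rot: [[0.584, 0.812, 0.005], [0.812, -0.584, -0.005], [-0.001, 0.007, -1.0]]
force: [0.4, 1.2, -0.4]
grip_width: 57.3
gripper_force: 0.0
```

```bash
python3 -c "
from h import *
rgb,P=cloud('wrist')
for r in rects(P,rgb,88,110,hue(rgb,22,35,120),30): print(*r)
save(snapshot('scene')[0],'scene2')"; python3 look.py top4;python3 -c "
from h import *
rgb,P=cloud('top')
for r in rects(P,rgb,85,115,hue(rgb,0,6)|hue(rgb,174,180),10): print(*r)"
```

```text
[ 469.2 -417.9] [48.7 16.1] 53.9 98.1 [255. 184.] [242. 236.  64.]
[ 468.04807823 -417.88885053  214.16916265] 56.846336872029745
[653.6  43.1] [145.1  29. ] -5.2 30.4 [239. 164.]
[545.  317.1] [285.2  59.2] -63.5 37.0 [156. 193.]
[498.9 227.2] [51.  30.5] 26.4 39.9 [183. 208.]
[ 477.6 -206.4] [92.2 30.1] 4.6 30.1 [312. 217.]
[465.1  47.4] [93.6 29.7] 33.0 30.2 [237. 219.]
[473.6 278.2] [51.6 31.1] 26.0 40.0 [167. 215.]
[440.5 267.5] [287.4   9.1] -64.0 22.2 [171. 226.]
[451.  325.6] [50.7 37.6] 25.2 39.6 [152. 223.]
[504.8 294.1] [48.1 23. ] -62.6 99.1 [159. 205.] [182.  16.  13.]
```

View pics/top4.png

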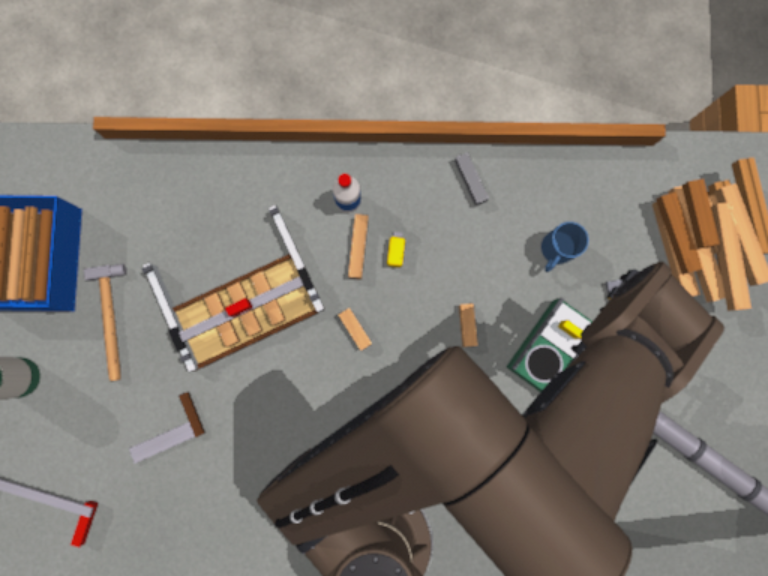

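View pics/scene2.png

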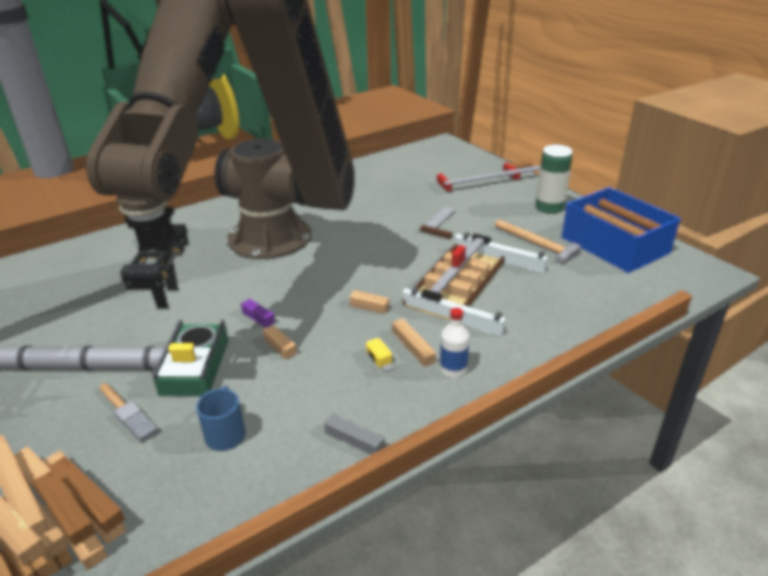

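Both views show the mouth fully open at (545,363), the bar home over three blanks, and the leftover on the bench. Nothing else has moved, so I'll hand it in.

```bash
python3 -c "
from h import *
print(env.sign_off())"
```

```text
the job is handed in; nothing more can be done
None
```

The job is done and handed in at about 42 s of the 210 s allowed: all three 120 mm blanks on the bench are in the magazine under the bar (fully home again), the leftover is on the bench, the blast gate is open to its stop, and the short and long blanks and the tools are where they were; no score came back.

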